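Build up the sole-sanding spindle

TASK

Set up the spindle for sanding sole edges. Where the hub stands on the bench, turn the sanding wheel to match the hub's flat and drop it over the hub until it rests on the hub's flange; then lift hub and wheel as one unit, turn it to match the flat of the spindle post and lower it fully home on the seat. Last, turn the brass lock collar to the post's flat and drop it over the post until it rests on the hub, let go, and leave the soles, the bottle and the carton where they are.

Things in the scene. Friction and masses are not known exactly. Their poses are not given: they have to be found in the camera images.
- spindle_seat (a point): Fixed spindle: green round foot 130 mm across, 22 mm high; on it a dark seat 104 mm across, its top 40 mm above the bench; from this rises a steel D post: 24 mm across, one flat 8 mm from the axis on the +x side (red stripe on seat and foot there). Point: on the post's axis at the seat's top face; z up, x out of the flat.
- post_tip (a point): Top of the spindle's D post, on its axis, 104 mm above the seat and 144 mm above the bench. The top 8 mm taper in by 4 mm. Axes as the seat's.
- hub_center (a point): Loose hub, 82 mm tall, about 0.3 kg: dark round flange 100 mm across, 10 mm thick at the bottom; above it an aluminium D boss 41 mm across, its flat 15.5 mm from the axis on the +x side (red stripe on the flange). Through it a D bore for the post, 1.5 mm clearance all round, its flat also at +x. Point: on the axis, 41 mm above the underside; z up, x out of the flat.
- hub_grip (a point): Grip of the hub: its top 30 mm have two flat faces 35 mm apart, at +y and -y, which stay free above a fitted wheel (wheel's top 52 mm above the hub's underside). The last 5 mm taper in by 2.5 mm. Point: on the axis, 65 mm above the hub's underside; axes as the hub's. The post will stand 22 mm above the top of a hub that is home.
- wheel_center (a point): Loose sanding wheel, 42 mm tall, about 0.25 kg: brown disc 110 mm across, 20 mm thick; on it a grey square grip block 56 x 56 x 22 mm, sides facing x and y. Through it a D bore for the hub's boss, 1.5 mm clearance all round, flat 17 mm from the axis on the +x side (red stripe). Fitted, it lies on the flange. Point: on the axis, 21 mm above the underside; z up, x towards the flat.
- collar_center (a point): Loose brass lock collar, 50 x 50 mm, 60 mm tall, about 0.28 kg, sides facing x and y. Through it a D bore for the post, 1.5 mm clearance all round, flat 9.5 mm from the axis on the +x side (red stripe on top). It rests on the top of the fitted hub with 22 mm of the post inside. Point: on the axis, 30 mm above the underside; z up, x towards the flat.
- soles_center (a point): Bystander: two tan rope soles lying stacked as one loose piece, 190 mm long along its x, 65 mm wide, 40 mm tall. This point is at its centre, half-way up.
- bottle_center (a point): Bystander: clear bottle with green cap, 64 mm across, 170 mm tall, standing. This point is half-way up its axis.
- carton_center (a point): Bystander: open cardboard box 120 x 180 x 80 mm (x, y, z) with a sole in it. This point is at its centre, 40 mm above the bench.
Mind the look-alikes: they are no part of the job. Leave any green look-alike of the part that bears hub_center alone. What is shaped like the part that bears spindle_seat but brown is not meant.

How it is judged (in metres and radians):
On the way, in this order (a step that is already met when the one before it is completed fails the run):
1. the wheel rests on the hub's flange, matched to its flat, while the hub still stands on the bench (height (world z) of hub_center below 0.045 m and horizontal distance between wheel_center and hub_center below 0.004 m and z of wheel_center in the frame of hub_center below -0.007 m and angle between the x axis of wheel_center and the x axis of hub_center, either way round below 0.2 rad), for 0.2 s.
2. hub and wheel together are fully home on the spindle seat (horizontal distance between hub_center and spindle_seat below 0.004 m and z of hub_center in the frame of spindle_seat below 0.044 m and angle between the x axis of hub_center and the x axis of spindle_seat, either way round below 0.25 rad and horizontal distance between wheel_center and hub_center below 0.004 m and z of wheel_center in the frame of hub_center below -0.007 m), for 0.2 s.
At the end, for the whole second after the job is handed in: Hub home on the spindle seat (within 3 mm in height, 4 mm sideways), wheel on the hub's flange (within 3 mm, 4 mm sideways), collar on the hub's top (within 3 mm, 5 mm sideways, upright), all three matched to the flats, at rest and released (all of step 2 and angle between the x axis of wheel_center and the x axis of hub_center, either way round below 0.2 rad and horizontal distance between collar_center and spindle_seat below 0.005 m and z of collar_center in the frame of spindle_seat below 0.115 m and angle between the x axis of collar_center and the x axis of spindle_seat, either way round below 0.25 rad and angle between collar_center's own z axis and vertical below 0.1 rad and linear speed of each of hub, wheel, collar below 0.02 m/s); the robot touches nothing.
It fails at once if the soles, the bottle or the carton are pushed more than 30 mm or the bottle is tipped over (distance of any of soles_center, bottle_center, carton_center from where it was at the start of the episode above 0.03 m or angle between bottle_center's own z axis and vertical above 0.5 rad).
It also fails if it takes over 72 s, if anything falls off the work surface, if the arm or the gripper's body presses on something with over 40 N, if the wrist force passes 120 N, or if a joint passes its speed limit or range.

ROBOT

A 6-joint arm with a two-finger parallel gripper is mounted at the origin on the work surface. World frame = base frame: x ahead of the robot, y to its left, z up, the work surface at z = 0. Lengths are in mm, angles in rad, forces in N, time in s.
With the tool pointing down it reaches from about 250 to 800 mm from the base axis. Payload 8.5 kg.
Tool frame: the origin (TCP) lies at the very end of the fingers, on their centre line; the grasp point (between the pads) lies 19 mm behind it; z points along the fingers, y is the line along which they close (so a half turn about z gives the same grasp; the last joint's range is limited). The gripper opens to 85 mm and grips with 20 to 120 N. Pads are 22 mm wide; open, the fingers measure 114 mm over their backs; the gripper's body (76 mm by 85 mm) begins 54 mm behind the grasp point. The pads swing forward as they close: fully open they stand 13 mm farther back than shut.
Start: joints at [1.323, 0.238, -0.013, 1.319, 0, 1.571], TCP at [128.755, 508.921, 231.276] pointing down, gripper open.
Joint ranges: [-2.66, 2.66], [-1.03, 1.9], [-1.14, 1.46], [-1.82, 2.27], [-1.45, 1.34], [-3.14, 3.14]. Speed limits (rad/s): [2.22, 2.22, 2.79, 3.14, 3.14, 3.14].

INTERFACE

Orientations are given as a rotation vector (axis times angle).
In Python, from bench import sense, capture, get_calibration, job_done gives the robot as it stands.
- The arm moves only by the tool step_arm, never from a script. Its arguments are lists of equal length, an entry for each row: "slide": the shift along the tool's x, y, z in units of 50 mm (1.0 is 50 mm), a list of three; "turn": the turn, a rotation vector about the tool's x, y, z in units of 6 degrees (1.0 is 6 degrees), a list of three; "grip": the finger opening in mm, from 0 to 85.4. In form: {"slide": [[dx, dy, dz], ...], "turn": [[rx, ry, rz], ...], "grip": [grip, ...]}. A call has exactly 5 rows; each row is the pose to reach, as a shift and turn from the pose commanded when the call began, along the tool's axes at that moment; what a row does not reach only later rows make up. A row lasts 1/10 s, in which the tool goes at most 50 mm and 8.59 degrees, less where a joint would pass 70% of its speed; a pose out of reach is approached as far as the arm can. A call with a gripper value outside its range is refused whole. The fingers move at their own pace and stop on an object; "force" is the grip in N (left out, the last holds). Time passes only in rows, so rows that repeat a pose let the fingers close, or fill a call up. It gives the time, the measured TCP pose, the force, the opening and the grip force at its end, in the units of the state.
- sense(): the state, without advancing time (a new reading comes with each control period).
- capture(name): name is "scene" or "top" or "wrist"; returns the picture (400x640x3 uint8, red, green, blue); there is no depth.
- get_calibration(name): a dict with "fx", "fy", "cx", "cy" (pixels), "eye" and "rotation" of the camera in the world. Camera axes: x right, y down, z forward; pixel columns grow to the right and rows downward; lengths in mm; the calibration is good to about 2 mm. A picture is of the moment at which its call begins: read the wrist's pose just before it. get_calibration takes no time and is no camera call; for the wrist camera it gives the pose at the moment of the call.
- job_done(): hands the job in; it is judged then, once.
The state is a dict: "time_s": time; "joint_positions": joint angles; "joint_vel": joint speeds; "joint_torque": joint torques, N m; "tool_pos": TCP position; "orientation": TCP orientation; "force": force on the tool from outside, world axes, zero at the start; "ft_torque": the same for the moment, N m; "width": finger opening in mm; "grasp_force": force on a finger pad.
Only numpy, scipy, OpenCV 4.12 (cv2) and the standard library are available. Lean on these libraries where they do the work, as an engineer would, in place of code of your own. Each camera call takes 0.05 s, during which the arm holds its last target. There are 200 camera calls.

## Working session

There is one attempt and no reset: what is moved stays moved. The work goes in short steps, Python scripts to look and compute and a tool call to move; the robot and the scene stay as the last step left them, time stands still between calls to the robot, and variables do not carry over. Pictures are saved under pics/ and viewed, at most 10 in all, crops included, and the job is handed in when it is done.

Besides the shell and the picture viewer there is one more tool, called by a JSON object that holds its "fn" and its "kwargs", one argument or row to a line. step_arm: Moves the arm, as the interface text tells. Its arguments: {"type":"object","properties":{"slide":{"type":"array"},"turn":{"type":"array"},"grip":{"type":"array"},"force":{"type":"number"}},"required":["slide","turn","grip"]}

```bash
ls; mkdir -p pics; python3 - <<'E'
from bench import *
import cv2,json
for n in("scene","top"):
    im=capture(n); cv2.imwrite(f"pics/{n}0.png",im[:,:,::-1]); print(n,get_calibration(n))
print(sense())
E
```

```text
pics
scene {'fx': 443.62267207025474, 'fy': 443.62267207025474, 'cx': 319.92433317318483, 'cy': 204.41520218629938, 'eye': array([1255.71755046,   89.71253092,  972.89606075]), 'rotation': array([-1.75140858, -1.92548652,  0.68276879])}
top {'fx': 492.90575059599, 'fy': 492.90575059599, 'cx': 315.81995875882586, 'cy': 197.97146784224492, 'eye': array([ 289.91985856,   23.2268916 , 1647.90829757]), 'rotation': array([-2.10133949,  2.15766917, -0.18545333])}
{'time_s': 0.1, 'joint_positions': array([ 1.32298879e+00,  2.38765167e-01, -1.41497354e-02,  1.31920808e+00,
       -9.47021975e-06,  1.57081446e+00]), 'joint_vel': array([-0.0008413 , -0.00103924,  0.00274806,  0.00057175, -0.0010823 ,
       -0.00068795]), 'joint_torque': array([ 1.36726772e-03, -5.39724684e+01,  3.46998847e+01,  1.34958472e-02,
        1.68382885e-04, -8.70200722e-06]), 'tool_pos': array([128.6846332 , 508.60735606, 230.72650419]), 'orientation': array([-3.88269019e-01, -3.11735084e+00,  2.06966053e-03]), 'force': array([ 0.19494699, -0.33024677,  0.02641986]), 'ft_torque': array([ 0.02126663,  0.0009555 , -0.03199709]), 'grasp_force': 0.0, 'width': 85.33347984408051}
```

View pics/scene0.png

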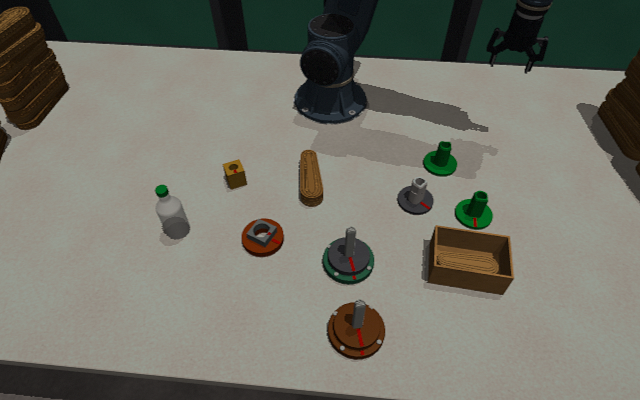

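View pics/top0.png

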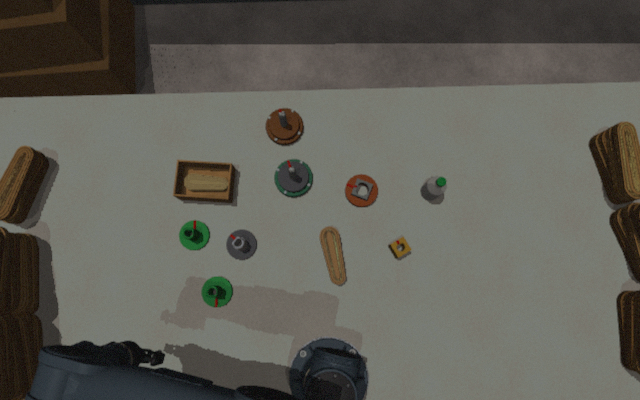

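The top view, with the candidates for each part:
- **Hub:** grey at (240,244). The green look-alikes at (195,235) and (217,292) are to be left alone.
- **Spindle:** green foot at (294,178). The brown one at (284,126) is the look-alike.
- **Wheel:** (362,190).
- **Collar:** (400,248).
- **Bystanders:** soles (333,255), carton (205,181), bottle (435,188).

I choose the grey hub and the spindle with the green foot.

```bash
cat > h.py <<'E'
from bench import *
import cv2, numpy as np
from scipy.spatial.transform import Rotation as Rn
def cal(n):
    c=get_calibration(n); return c
def ray(c,px,z):
    R=Rn.from_rotvec(c['rotation']).as_matrix()
    px=np.atleast_2d(px).astype(float)
    d=np.c_[(px[:,0]-c['cx'])/c['fx'],(px[:,1]-c['cy'])/c['fy'],np.ones(len(px))]@R.T
    e=np.array(c['eye']); return (e+d*((z-e[2])/d[:,2])[:,None])[:,:2]
def proj(c,P):
    R=Rn.from_rotvec(c['rotation']).as_matrix()
    q=(np.atleast_2d(P)-c['eye'])@R
    return np.c_[q[:,0]/q[:,2]*c['fx']+c['cx'],q[:,1]/q[:,2]*c['fy']+c['cy']]
def tool():
    s=sense(); return s['tool_pos'],Rn.from_rotvec(s['orientation']).as_matrix(),s
E
python3 - <<'E'
from h import *
c=cal('top'); print({k:ray(c,p,z).round(0).tolist() for k,p,z in [('hub',(242,244),10),('hubstripe',(234,238),10),('seat',(294,178),22),('seatstripe',(290,162),40),('wheel',(362,190),20),('wheelstripe',(348,188),20),('collar',(400,247),60),('soles',(333,255),40),('bottle',(432,190),85),('carton',(205,181),80)]})
w=cal('wrist'); p,R,s=tool(); print(w,p,R.round(3)); 
print('eye in tool',R.T@(w['eye']-p)); print((R.T@Rn.from_rotvec(w['rotation']).as_matrix()).round(3))
im=cv2.imread('pics/top0.png')[100:310,160:460]; s=cv2.imread('pics/scene0.png')[120:370,220:520]
cv2.imwrite('pics/c.png',np.vstack([cv2.resize(im,(600,420),interpolation=3)[150:340,:],cv2.resize(s,(480,400)).repeat(1,0) if 0 else cv2.copyMakeBorder(cv2.resize(s,(480,400),interpolation=3),0,0,0,120,0)]))
E
```

```text
{'hub': [[430.0, 270.0]], 'hubstripe': [[451.0, 297.0]], 'seat': [[647.0, 93.0]], 'seatstripe': [[698.0, 104.0]], 'wheel': [[600.0, -135.0]], 'wheelstripe': [[608.0, -88.0]], 'collar': [[403.0, -245.0]], 'soles': [[384.0, -30.0]], 'bottle': [[582.0, -354.0]], 'carton': [[632.0, 380.0]]}
{'fx': 306.6710213884171, 'fy': 306.6710213884171, 'cx': 318.34649107758196, 'cy': 198.55930857510975, 'eye': array([ 60.70849061, 525.35953094, 372.36684458]), 'rotation': array([2.29513338, 1.78523206, 0.25220524])} [128.6846332  508.60735606 230.72650419] [[-0.969  0.245 -0.   ]
 [ 0.245  0.969 -0.001]
 [-0.    -0.001 -1.   ]]
eye in tool [  70.0072476    -0.62186257 -141.64030471]
[[-0.001 -0.96  -0.278]
 [ 1.    -0.001  0.   ]
 [-0.    -0.278  0.96 ]]
```

View pics/c.png

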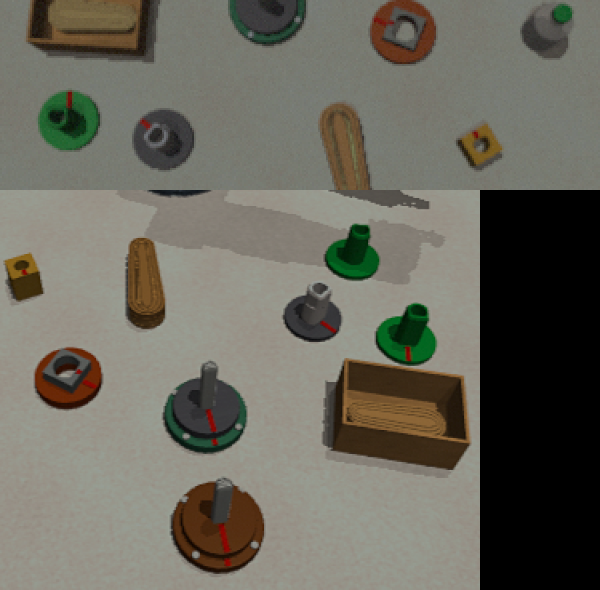

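The crop confirms the choice: grey hub flange with its stripe pointing down and to the right, and the spindle with the green foot. I'll move over the hub for a close wrist view.

```bash
cat >> h.py <<'E'
def go(x,y,z,az):
    p,R,s=tool(); d=R.T@(np.array([x,y,z])-p)
    a=np.radians(az); X=np.array([np.cos(a),np.sin(a),0]);Z=np.array([0,0,-1.]);T=np.c_[X,np.cross(Z,X),Z]
    print('slide',(d/50).round(3).tolist(),'turn',(np.degrees(Rn.from_matrix(R.T@T).as_rotvec())/6).round(2).tolist(),'dist',np.linalg.norm(d).round(0))
E
python3 - <<'E'
from h import *
go(430,270,220,142)
E
```

```text
slide [-7.013, -3.148, 0.219] turn [-0.01, 0.0, 3.97] dist 384.0
```

{"fn": "step_arm", "kwargs": {
  "slide": [
    [-1,-0.45,0.03],
    [-2,-0.9,0.06],
    [-3,-1.35,0.1],
    [-4,-1.8,0.13],
    [-5,-2.25,0.16]
  ],
  "turn": [
    [0,0,1],
    [0,0,2],
    [0,0,3],
    [0,0,3.97],
    [0,0,3.97]
  ],
  "grip": [85,85,85,85,85]
}}

```text
time_s: 0.6
tool_pos: [325.6, 352.1, 223.8]
orientation: [-1.028, -2.969, 0.0]
force: [0.5, 0.3, -0.1]
width: 85.2
grasp_force: 0.0
```

```bash
python3 - <<'E'
from h import *
go(430,270,220,142); print(tool()[2]['joint_positions'])
E
```

```text
slide [-2.656, 0.001, 0.075] turn [-0.0, -0.0, -0.03] dist 133.0
[ 8.24485838e-01  1.63457650e-01 -1.29552648e-01  1.27804423e+00
 -6.09977276e-06  1.49106251e+00]
```

{"fn": "step_arm", "kwargs": {
  "slide": [
    [-1,0,0.03],
    [-2,0,0.06],
    [-2.66,0,0.08],
    [-2.66,0,0.08],
    [-2.66,0,0.08]
  ],
  "turn": [
    [0,0,0],
    [0,0,0],
    [0,0,0],
    [0,0,0],
    [0,0,0]
  ],
  "grip": [85,85,85,85,85]
}}

```text
time_s: 1.1
tool_pos: [429.5, 271.0, 219.5]
orientation: [-1.026, -2.968, 0.001]
force: [-0.8, 0.3, -0.2]
width: 85.0
grasp_force: 0.0
```

```bash
python3 - <<'E'
from h import *
import pickle
p,R,s=tool(); c=cal('wrist'); im=capture('wrist')[:,:,::-1]; cv2.imwrite('pics/w_hub.png',im); pickle.dump((p,R,c),open('w_hub.pkl','wb'))
print(p,s['joint_vel'].round(3)); print(proj(c,[430,270,10]),proj(c,[430,270,82]))
E
```

```text
[429.47350528 271.01097594 219.49340016] [ 0.036 -0.01  -0.006  0.003  0.002  0.005]
[[318.35869562 173.20394842]] [[318.3059045  188.40790491]]
```

View pics/w_hub.png

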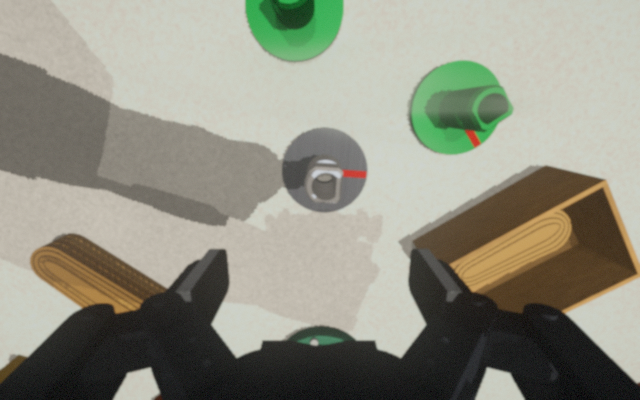

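The wrist view shows the hub flange centred near (325,170), its stripe pointing right to (355,174). The green look-alikes are at the top and the carton at the right.

```bash
cat >> h.py <<'E'
from scipy.optimize import least_squares
def circ(c,mask,z,r,guess,band=12):
    cs,_=cv2.findContours(mask.astype(np.uint8),cv2.RETR_EXTERNAL,cv2.CHAIN_APPROX_NONE)
    P=ray(c,np.vstack([q[:,0] for q in cs if len(q)>15]),z); g=np.array(guess,float)
    for b in (band*2,band,band/2,band/3):
        d=np.hypot(*(P-g).T); Q=P[abs(d-r)<b]
        f=least_squares(lambda v:np.hypot(*(Q-v[:2]).T)-v[2],[*g,r],loss='soft_l1'); g=f.x[:2]
    print('circ',f.x.round(2),'n',len(Q),'rms',np.std(f.fun).round(2)); return g
def red(im): # bgr
    i=im.astype(int); return (i[...,2]>120)&(i[...,1]<90)&(i[...,0]<90)&(i[...,2]>2*i[...,1])
def stripe(c,mask,z,ctr,rmin,rmax):
    y,x=np.nonzero(mask); P=ray(c,np.c_[x,y],z)-ctr; d=np.hypot(*P.T); P=P[(d>rmin)&(d<rmax)]
    m=P.mean(0); u,s,v=np.linalg.svd(P-m); v=v[0]*np.sign(v[0]@m)
    print('stripe n',len(P),'az mean',np.degrees(np.arctan2(m[1],m[0])).round(1),'az line',np.degrees(np.arctan2(v[1],v[0])).round(1)); return P
E
python3 - <<'E'
from h import *
import pickle
im=cv2.imread('pics/w_hub.png'); p,R,c=pickle.load(open('w_hub.pkl','rb'))
print([im[y,x].tolist() for x,y in [(300,185),(340,200),(340,145),(290,170),(350,220),(270,160),(355,174)]])
print(im[170,355:376,:].tolist()); print(im[205:216,325].tolist())
E
```

```text
[[82, 82, 83], [108, 112, 114], [118, 120, 121], [76, 79, 78], [176, 188, 194], [132, 141, 146], [54, 68, 205]]
[[91, 96, 162], [93, 96, 160], [96, 98, 159], [101, 102, 159], [99, 105, 157], [103, 107, 155], [105, 107, 153], [108, 110, 151], [108, 108, 148], [106, 107, 144], [111, 112, 143], [128, 134, 147], [166, 172, 174], [192, 200, 197], [198, 209, 204], [198, 209, 205], [197, 209, 205], [198, 209, 206], [198, 210, 206], [198, 209, 205], [201, 210, 207]]
[[111, 112, 113], [112, 112, 113], [112, 113, 110], [109, 112, 111], [104, 106, 107], [103, 105, 107], [113, 118, 120], [140, 148, 155], [163, 176, 181], [176, 189, 193], [178, 188, 194]]
```

```bash
python3 - <<'E'
from h import *
import pickle
im=cv2.imread('pics/w_hub.png'); p,R,c=pickle.load(open('w_hub.pkl','rb'))
m=(im[...,1]<132)|red(im); m[230:]=0; m[:,:240]=0
g0=ray(c,(325,170),10)[0]; print(g0)
g=circ(c,m,10,50,g0)
stripe(c,red(im),10,g,22,49)
# hub top: bright aluminium rim
print('tool-rel',R.T[:2,:2]@(g-p[:2]))
print(proj(c,[[*g,82],[*g,10]]))
go(600,-135,170,170)
E
```

```text
[431.79409797 278.39646953]
circ [432.03 275.85  48.25] n 213 rms 0.74
stripe n 142 az mean 48.1 az line 47.9
tool-rel [0.97173169 5.38378893]
[[324.55296772 186.32176174]
 [323.39354047 171.49859441]]
slide [-7.708, -4.294, 0.992] turn [-0.01, -0.01, -4.68] dist 444.0
```

{"fn": "step_arm", "kwargs": {
  "slide": [
    [-0.87,-0.49,0],
    [-1.74,-0.97,0],
    [-2.6,-1.45,0.2],
    [-3.5,-1.95,0.3],
    [-4.36,-2.43,0.4]
  ],
  "turn": [
    [0,0,-1],
    [0,0,-2],
    [0,0,-3],
    [0,0,-4],
    [0,0,-4.7]
  ],
  "grip": [85,85,85,85,85]
}}

```text
time_s: 1.65
tool_pos: [525.5, 42.8, 200.1]
orientation: [0.258, 3.131, 0.0]
force: [1.6, 0.0, 0.0]
width: 84.9
grasp_force: 0.0
```

```bash
python3 - <<'E'
from h import *
go(600,-135,170,170)
E
```

```text
slide [-2.052, -3.263, 0.602] turn [0.0, 0.0, 0.09] dist 195.0
```

{"fn": "step_arm", "kwargs": {
  "slide": [
    [-0.5,-0.8,0.15],
    [-1.0,-1.6,0.3],
    [-1.5,-2.4,0.45],
    [-2.05,-3.26,0.6],
    [-2.05,-3.26,0.6]
  ],
  "turn": [
    [0,0,0],
    [0,0,0],
    [0,0,0],
    [0,0,0],
    [0,0,0]
  ],
  "grip": [85,85,85,85,85]
}}

```text
time_s: 2.15
tool_pos: [600.1, -138.2, 168.5]
orientation: [-0.272, -3.129, 0.002]
force: [1.2, 0.4, -0.2]
width: 85.0
grasp_force: 0.0
```

```bash
python3 - <<'E'
from h import *
import pickle
p,R,s=tool(); c=cal('wrist'); im=capture('wrist')[:,:,::-1].copy(); cv2.imwrite('pics/w_wh.png',im); pickle.dump((p,R,c),open('w_wh.pkl','wb'))
print(p,s['joint_vel'].round(3))
E
```

```text
[ 600.06299751 -138.19416634  168.53319217] [ 0.041 -0.027 -0.025  0.031  0.029  0.038]
```

View pics/w_wh.png

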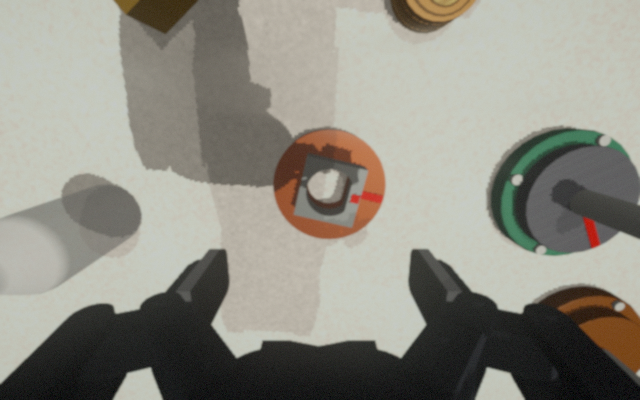

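The wrist view shows the wheel's disc at (330,184) with its stripe at (372,198). The block is turned about 13° from the tool axes. I'll measure it now.

```bash
cat >> h.py <<'E'
def wheel(im,c,guess,z0=0):
    hs=cv2.cvtColor(im,cv2.COLOR_BGR2HSV).astype(int); H,S,V=hs[...,0],hs[...,1],hs[...,2]
    P=ray(c,np.indices((400,640))[::-1].reshape(2,-1).T,z0+20).reshape(400,640,2); near=np.hypot(*(P-guess).transpose(2,0,1))<70
    m=((H<14)|(H>172))&(S>110)&near
    m=cv2.morphologyEx(m.astype(np.uint8),cv2.MORPH_CLOSE,np.ones((15,15)))
    g=circ(c,m,z0+20,55,guess)
    k=near&(S<70)&(np.hypot(*(P-g).transpose(2,0,1))<46)
    k=cv2.morphologyEx(k.astype(np.uint8),cv2.MORPH_OPEN,np.ones((3,3)))
    cs,_=cv2.findContours(k,cv2.RETR_EXTERNAL,cv2.CHAIN_APPROX_NONE); q=max(cs,key=cv2.contourArea)[:,0]
    W=ray(c,cv2.convexHull(q)[:,0],z0+42).astype(np.float32)
    b=cv2.minAreaRect(W); print('block',np.round(b[0],1),np.round(b[1],1),'ang mod90',round(b[2]%90,1))
    stripe(c,red(im)&(S>190),z0+20,g,36,54); return g
E
python3 - <<'E'
from h import *
import pickle
im=cv2.imread('pics/w_wh.png'); p,R,c=pickle.load(open('w_wh.pkl','rb'))
g=wheel(im,c,ray(c,(330,184),20)[0])
print('toolrel',R.T[:2,:2]@(g-p[:2]))
E
```

```text
circ [ 603.39 -129.18   53.41] n 309 rms 0.45
block [ 602.3 -128.9] [56.2 58.4] ang mod90 66.4
stripe n 93 az mean 66.1 az line 66.8
toolrel [-1.71990639  9.45648471]
```

```bash
python3 - <<'E'
from h import *
go(603,-129,70,156.5)
go(603,-129,19.5,156.5)
E
```

```text
slide [-0.053, 0.154, 1.979] turn [-0.0, -0.01, 2.26] dist 99.0
slide [-0.055, 0.154, 2.989] turn [-0.0, -0.01, 2.26] dist 150.0
```

{"fn": "step_arm", "kwargs": {
  "slide": [
    [-0.03,0.1,0.6],
    [-0.05,0.15,1.3],
    [-0.05,0.15,1.98],
    [-0.05,0.15,2.3],
    [-0.05,0.15,2.3]
  ],
  "turn": [
    [0,0,1.2],
    [0,0,2.26],
    [0,0,2.26],
    [0,0,2.26],
    [0,0,2.26]
  ],
  "grip": [85,85,85,85,85]
}}

```text
time_s: 2.7
tool_pos: [600.6, -125.4, 53.1]
orientation: [-0.631, -3.073, -0.0]
force: [-0.4, -0.2, 0.4]
width: 85.1
grasp_force: 0.0
```

```bash
python3 - <<'E'
from h import *
import pickle
p,R,s=tool(); c=cal('wrist'); im=capture('wrist')[:,:,::-1].copy(); cv2.imwrite('pics/w_wh2.png',im); pickle.dump((p,R,c),open('w_wh2.pkl','wb'))
g=wheel(im,c,(603,-129))
print('toolrel',R.T[:2,:2]@(g-p[:2])); go(603,-129,19.5,156.5)
E
```

```text
circ [ 603.38 -129.33   54.  ] n 483 rms 0.42
block [ 601.5 -128.2] [55.8 60.2] ang mod90 66.7
stripe n 104 az mean -56.8 az line -94.1
toolrel [-4.13875737 -2.5133883 ]
slide [-0.049, -0.046, 0.706] turn [-0.0, -0.02, 0.04] dist 35.0
```

{"fn": "step_arm", "kwargs": {
  "slide": [
    [-0.04,-0.05,0.2],
    [-0.05,-0.06,0.45],
    [-0.05,-0.06,0.68],
    [-0.05,-0.06,0.68],
    [-0.05,-0.06,0.68]
  ],
  "turn": [
    [0,0,0],
    [0,0,0],
    [0,0,0],
    [0,0,0],
    [0,0,0]
  ],
  "grip": [85,85,85,85,60],
  "force": 60
}}

```text
time_s: 3.25
tool_pos: [603.4, -131.9, 20.8]
orientation: [-0.637, -3.075, 0.0]
force: [-0.4, -1.0, 0.1]
width: 72.6
grasp_force: 0.0
```

{"fn": "step_arm", "kwargs": {
  "slide": [
    [0,0,0],
    [0,0,0],
    [0,0,0],
    [0,0,0],
    [0,0,0]
  ],
  "turn": [
    [0,0,0],
    [0,0,0],
    [0,0,0],
    [0,0,0],
    [0,0,0]
  ],
  "grip": [50,45,45,45,45],
  "force": 60
}}

```text
time_s: 3.75
tool_pos: [604.3, -131.9, 22.0]
orientation: [0.636, 3.075, 0.0]
force: [-0.5, 0.3, 5.4]
width: 55.0
grasp_force: 65.2
```

```bash
python3 - <<'E'
from h import *
p,R,s=tool(); print(p,s['width'],s['grasp_force'],s['force'],R[:,0])
print('wheel in tool',R.T[:2,:2]@(np.array([603.4,-129.3])-p[:2]))
E
```

```text
[ 604.27347362 -131.91848392   22.03390767] 54.972601608201245 65.18456876277924 [-0.53364463  0.32976122  5.39722946] [-0.91787869  0.39685829 -0.00148557]
wheel in tool [1.84090987 2.0568084 ]
```

{"fn": "step_arm", "kwargs": {
  "slide": [
    [0,0,-0.3],
    [0,0,-1],
    [0,0,-2],
    [0,0,-3],
    [0,0,-3]
  ],
  "turn": [
    [0,0,0],
    [0,0,0],
    [0,0,0],
    [0,0,0],
    [0,0,0]
  ],
  "grip": [45,45,45,45,45]
}}

```text
time_s: 4.25
tool_pos: [606.8, -132.6, 178.2]
orientation: [0.634, 3.066, -0.001]
force: [0.6, -0.1, -2.1]
width: 54.7
grasp_force: 64.5
```

```bash
python3 - <<'E'
from h import *
import pickle
p,R,s=tool(); c=cal('wrist'); im=capture('wrist')[:,:,::-1].copy(); cv2.imwrite('pics/w_in.png',im); pickle.dump((p,R,c),open('w_in.pkl','wb'))
print(p,s['width'],s['grasp_force'],s['force'])
g=wheel(im,c,p[:2]+1.8*R[:2,0],p[2]-22)
print('toolrel',R.T[:2,:2]@(g-p[:2])); go(433.4,274.7,p[2],138)
E
```

```text
[ 606.81212959 -132.57838739  178.21676204] 54.664923913872784 64.49370950460434 [ 0.60437892 -0.13390494 -2.11670266]
circ [ 604.94 -132.2    53.86] n 530 rms 0.76
block [ 602.4 -131.2] [76.8 61.2] ang mod90 66.5
stripe n 828 az mean -10.4 az line -75.1
toolrel [ 1.86881977 -0.40035868]
slide [6.39, 6.105, -0.106] turn [0.02, 0.06, 3.1] dist 442.0
```

View pics/w_in.png

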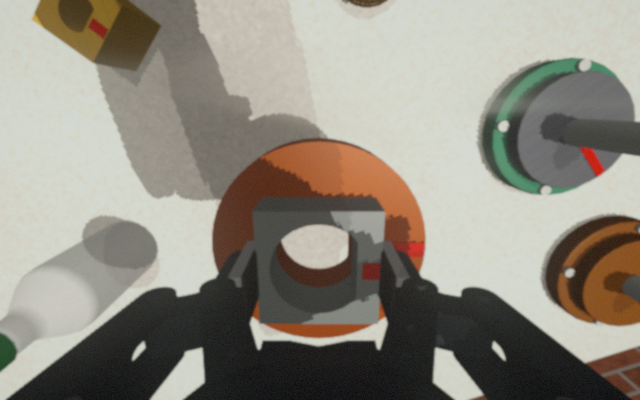

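The wheel is held level and centred, disc centre near (318,235), with its stripe on the right as needed. Next I carry it to the hub.

{"fn": "step_arm", "kwargs": {
  "slide": [
    [0.6,0.6,0],
    [1.2,1.2,0],
    [1.85,1.8,0],
    [2.5,2.4,0],
    [3.2,3.05,0]
  ],
  "turn": [
    [0,0,0.6],
    [0,0,1.2],
    [0,0,1.8],
    [0,0,2.4],
    [0,0,3.1]
  ],
  "grip": [45,45,45,45,45]
}}

```text
time_s: 4.8
tool_pos: [515.5, 72.6, 169.3]
orientation: [-1.13, -2.929, 0.002]
force: [2.1, 1.0, -2.3]
width: 54.4
grasp_force: 64.4
```

```bash
python3 - <<'E'
from h import *
go(433.4,274.7,178,138)
E
```

```text
slide [3.931, 1.892, -0.173] turn [-0.02, -0.01, -0.03] dist 218.0
```

{"fn": "step_arm", "kwargs": {
  "slide": [
    [0.8,0.4,-0.1],
    [1.6,0.8,-0.15],
    [2.5,1.2,-0.15],
    [3.2,1.6,-0.15],
    [3.8,1.85,-0.15]
  ],
  "turn": [
    [0,0,0],
    [0,0,0],
    [0,0,0],
    [0,0,0],
    [0,0,0]
  ],
  "grip": [45,45,45,45,45]
}}

```text
time_s: 5.3
tool_pos: [436.3, 269.1, 176.9]
orientation: [-1.123, -2.932, 0.003]
force: [-0.1, -0.4, -2.4]
width: 54.2
grasp_force: 64.4
```

{"fn": "step_arm", "kwargs": {
  "slide": [
    [0,0,0],
    [0,0,0],
    [0,0,0],
    [0,0,0.0],
    [0,0,0.0]
  ],
  "turn": [
    [0,0,0],
    [0,0,0],
    [0,0,0],
    [0,0,0],
    [0,0,0]
  ],
  "grip": [45,45,45,45,45]
}}

```text
time_s: 5.8
tool_pos: [438.4, 266.6, 178.4]
orientation: [-1.128, -2.932, 0.001]
force: [-0.1, -0.2, -2.9]
width: 54.5
grasp_force: 64.5
```

```bash
python3 - <<'E'
from h import *
p,R,s=tool(); print(p,R[:,2],s['joint_vel'].round(3)); go(433.4,274.7,120,138)
c=cal('wrist'); im=capture('wrist')[:,:,::-1].copy(); cv2.imwrite('pics/w_ov.png',im)
t=capture('scene')[:,:,::-1].copy(); cs=cal('scene')
u=proj(cs,[432,276,60])[0].astype(int); print(u)
k=cv2.resize(t[u[1]-60:u[1]+50,u[0]-60:u[0]+60],None,fx=4,fy=4,interpolation=3)[:400]
cv2.imwrite('pics/ov.png',np.vstack([cv2.copyMakeBorder(k,0,0,0,160,0),im[100:300]]))
E
```

```text
[438.36021007 266.58928679 178.42998144] [-1.91681693e-04 -3.44962718e-04 -9.99999922e-01] [ 0.004 -0.003  0.003  0.002  0.001  0.002]
slide [0.182, 0.054, 1.169] turn [-0.0, 0.0, -0.01] dist 59.0
[417 185]
```

View pics/ov.png

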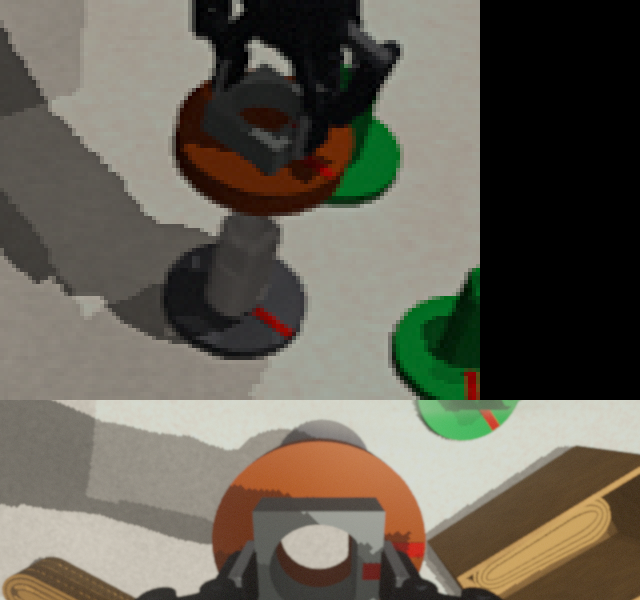

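The wheel hangs above the hub, with both stripes pointing the same way. I align it and lower it to just above the boss.

{"fn": "step_arm", "kwargs": {
  "slide": [
    [0.1,0.03,0.3],
    [0.18,0.055,0.8],
    [0.18,0.055,1.3],
    [0.18,0.055,1.3],
    [0.18,0.055,1.3]
  ],
  "turn": [
    [0,0,0],
    [0,0,0],
    [0,0,0],
    [0,0,0],
    [0,0,0]
  ],
  "grip": [45,45,45,45,45]
}}

```text
time_s: 6.4
tool_pos: [433.2, 275.2, 114.0]
orientation: [-1.126, -2.933, 0.001]
force: [0.0, 0.5, -1.1]
width: 54.6
grasp_force: 64.6
```

```bash
python3 - <<'E'
from h import *
import pickle
c=cal('wrist'); im=capture('wrist')[:,:,::-1].copy(); cv2.imwrite('pics/w_ov2.png',im)
p,R,s=tool(); print(p,s['joint_vel'].round(3));go(433.4,274.7,32.5,138)
E
```

```text
[433.69889195 275.63105809 114.63942477] [ 0.001 -0.011  0.012 -0.003  0.001 -0.001]
slide [-0.007, -0.019, 1.643] turn [0.01, 0.0, -0.0] dist 82.0
```

{"fn": "step_arm", "kwargs": {
  "slide": [
    [-0.01,-0.015,0.1],
    [-0.01,-0.015,0.2],
    [-0.01,-0.015,0.3],
    [-0.01,-0.015,0.4],
    [-0.01,-0.015,0.4]
  ],
  "turn": [
    [0,0,0],
    [0,0,0],
    [0,0,0],
    [0,0,0],
    [0,0,0]
  ],
  "grip": [45,45,45,45,45]
}}

```text
time_s: 6.95
tool_pos: [433.0, 274.7, 93.0]
orientation: [-1.125, -2.933, 0.0]
force: [1.6, 0.2, -2.9]
width: 54.3
grasp_force: 64.7
```

```bash
python3 - <<'E'
from h import *
p,R,s=tool(); print(p,R[:,2].round(3),s['force'],s['ft_torque'].round(2));go(433.4,274.7,32.5,138)
E
```

```text
[432.95058712 274.67850681  93.03718271] [-0. -0. -1.] [ 1.63883136  0.21476131 -2.87004215] [ 0.22 -0.15  0.05]
slide [-0.007, 0.007, 1.211] turn [-0.0, -0.0, 0.0] dist 61.0
```

Past the taper with only a small side force, so it goes on down.

{"fn": "step_arm", "kwargs": {
  "slide": [
    [0,0,0.2],
    [0,0,0.4],
    [0,0,0.6],
    [0,0,0.8],
    [0,0,0.8]
  ],
  "turn": [
    [0,0,0],
    [0,0,0],
    [0,0,0],
    [0,0,0],
    [0,0,0]
  ],
  "grip": [45,45,45,45,45]
}}

```text
time_s: 7.45
tool_pos: [432.3, 274.2, 52.0]
orientation: [-1.125, -2.932, 0.003]
force: [0.5, 0.3, -3.9]
width: 54.5
grasp_force: 64.7
```

{"fn": "step_arm", "kwargs": {
  "slide": [
    [0,0,0.1],
    [0,0,0.2],
    [0,0,0.3],
    [0,0,0.36],
    [0,0,0.36]
  ],
  "turn": [
    [0,0,0],
    [0,0,0],
    [0,0,0],
    [0,0,0],
    [0,0,0]
  ],
  "grip": [45,45,45,45,45]
}}

```text
time_s: 7.95
tool_pos: [432.7, 274.4, 35.1]
orientation: [-1.125, -2.933, 0.001]
force: [0.3, -0.3, -2.2]
width: 54.5
grasp_force: 64.7
```

```bash
python3 - <<'E'
from h import *
p,R,s=tool(); print(p,R[:,2].round(3),s['force'],s['ft_torque'].round(2));go(433.4,274.7,32,138)
E
```

```text
[432.65658062 274.42188065  35.14345541] [-0.001 -0.001 -1.   ] [ 0.28734291 -0.31774661 -2.23236715] [-0.05  0.01  0.03]
slide [-0.007, 0.014, 0.063] turn [-0.01, -0.0, 0.0] dist 3.0
```

{"fn": "step_arm", "kwargs": {
  "slide": [
    [0,0,0.04],
    [0,0,0.06],
    [0,0,0.06],
    [0,0,0.06],
    [0,0,0.06]
  ],
  "turn": [
    [0,0,0],
    [0,0,0],
    [0,0,0],
    [0,0,0],
    [0,0,0]
  ],
  "grip": [45,45,45,60,75]
}}

```text
time_s: 8.45
tool_pos: [433.3, 274.8, 32.9]
orientation: [1.125, 2.933, 0.001]
force: [-0.4, -0.3, -0.6]
width: 72.8
grasp_force: 0.0
```

{"fn": "step_arm", "kwargs": {
  "slide": [
    [0,0,0],
    [0,0,0],
    [0,0,-0.3],
    [0,0,-1],
    [0,0,-2]
  ],
  "turn": [
    [0,0,0],
    [0,0,0],
    [0,0,0],
    [0,0,0],
    [0,0,0]
  ],
  "grip": [85,85,85,85,85]
}}

```text
time_s: 8.95
tool_pos: [431.6, 273.8, 131.9]
orientation: [-1.124, -2.931, 0.006]
force: [1.1, 1.1, 0.5]
width: 85.2
grasp_force: 0.0
```

```bash
python3 - <<'E'
from h import *
p,R,s=tool(); print(p,s['force'],s['width']);go(432,275.9,175,228)
E
```

```text
[431.59111535 273.76949291 131.93398438] [1.12348977 1.10867159 0.52824077] 85.18317491241655
slide [0.023, 0.033, -0.861] turn [-0.02, -0.04, -15.0] dist 43.0
```

{"fn": "step_arm", "kwargs": {
  "slide": [
    [0,0,-0.4],
    [0.02,0.03,-0.86],
    [0.02,0.03,-0.86],
    [0.02,0.03,-0.86],
    [0.02,0.03,-0.86]
  ],
  "turn": [
    [0,0,-1.4],
    [0,0,-2.8],
    [0,0,-4.2],
    [0,0,-5.6],
    [0,0,-7]
  ],
  "grip": [85,85,85,85,85]
}}

```text
time_s: 9.45
tool_pos: [433.3, 276.5, 176.0]
orientation: [-0.01, 3.141, 0.0]
force: [-0.1, 0.4, 1.2]
width: 84.8
grasp_force: 0.0
```

{"fn": "step_arm", "kwargs": {
  "slide": [
    [0,0,0],
    [0,0,0],
    [0,0,0],
    [0,0,0],
    [0,0,0]
  ],
  "turn": [
    [0,0,-1.4],
    [0,0,-2.8],
    [0,0,-4.2],
    [0,0,-5.6],
    [0,0,-7]
  ],
  "grip": [85,85,85,85,85]
}}

```text
time_s: 9.95
tool_pos: [433.2, 276.4, 175.7]
orientation: [-1.135, 2.929, -0.0]
force: [-0.3, 0.6, 0.5]
width: 85.2
grasp_force: 0.0
```

{"fn": "step_arm", "kwargs": {
  "slide": [
    [0,0,0],
    [0,0,0],
    [0,0,0],
    [0,0,0],
    [0,0,0]
  ],
  "turn": [
    [0,0,-1],
    [0,0,-1],
    [0,0,-1],
    [0,0,-1],
    [0,0,-1]
  ],
  "grip": [85,85,85,85,85]
}}

```text
time_s: 10.45
tool_pos: [433.3, 276.4, 175.6]
orientation: [1.276, -2.871, 0.0]
force: [0.4, 0.4, -0.1]
width: 84.8
grasp_force: 0.0
```

```bash
python3 - <<'E'
from h import *
import pickle
p,R,s=tool(); c=cal('wrist'); im=capture('wrist')[:,:,::-1].copy(); cv2.imwrite('pics/w_un.png',im); pickle.dump((p,R,c),open('w_un.pkl','wb'))
print(p,np.degrees(np.arctan2(R[1,0],R[0,0])),s['joint_vel'].round(3))
g=wheel(im,c,(432,275.9),10)
print('toolrel',R.T[:2,:2]@(g-p[:2])); print('top',proj(c,[*g,82]))
E
```

```text
[433.25199364 276.43215651 175.61896132] -132.06398208725474 [-0.001  0.    -0.002 -0.001  0.001 -0.008]
circ [432.1  274.55  53.25] n 311 rms 0.51
block [431.1 273.8] [57.9 55.3] ang mod90 47.9
stripe n 57 az mean 48.5 az line 47.2
toolrel [ 2.16706083 -0.40436538]
top [[318.96736109 199.17996103]]
```

View pics/w_un.png

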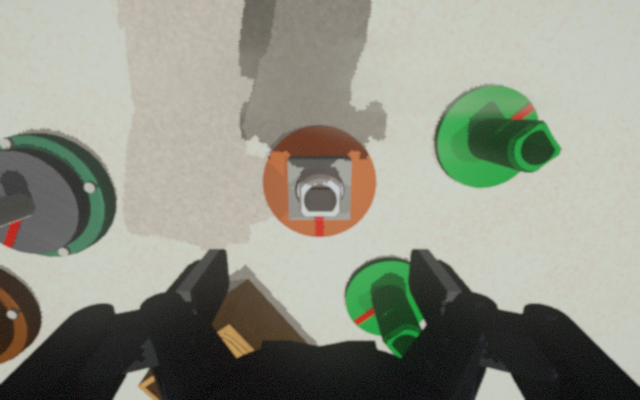

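The wheel lies flat on the flange with the flats matched; block and stripe both read about 48°. Now I grip the hub.

```bash
python3 - <<'E'
from h import *
go(432.8,275.1,55.5,228)
E
```

```text
slide [0.026, -0.011, 2.403] turn [-0.0, -0.0, -0.01] dist 120.0
```

{"fn": "step_arm", "kwargs": {
  "slide": [
    [0.02,-0.01,0.6],
    [0.025,-0.01,1.2],
    [0.025,-0.01,1.8],
    [0.025,-0.01,2.2],
    [0.025,-0.01,2.4]
  ],
  "turn": [
    [0,0,0],
    [0,0,0],
    [0,0,0],
    [0,0,0],
    [0,0,0]
  ],
  "grip": [85,85,85,85,85]
}}

```text
time_s: 11.0
tool_pos: [431.9, 274.6, 53.9]
orientation: [1.276, -2.868, 0.001]
force: [0.2, 0.3, 0.9]
width: 85.0
grasp_force: 0.0
```

{"fn": "step_arm", "kwargs": {
  "slide": [
    [0,0,0],
    [0,0,0],
    [0,0,0],
    [0,0,0],
    [0,0,0]
  ],
  "turn": [
    [0,0,0],
    [0,0,0],
    [0,0,0],
    [0,0,0],
    [0,0,0]
  ],
  "grip": [70,55,42,30,25],
  "force": 80
}}

```text
time_s: 11.5
tool_pos: [433.3, 275.9, 57.2]
orientation: [-1.278, 2.868, 0.002]
force: [-2.6, 0.3, 7.9]
width: 33.3
grasp_force: 80.9
```

{"fn": "step_arm", "kwargs": {
  "slide": [
    [0,0,0],
    [0,0,0],
    [0,0,0],
    [0,0,0],
    [0,0,0]
  ],
  "turn": [
    [0,0,0],
    [0,0,0],
    [0,0,0],
    [0,0,0],
    [0,0,0]
  ],
  "grip": [25,25,25,25,25],
  "force": 80
}}

```text
time_s: 12.0
tool_pos: [433.3, 275.9, 57.1]
orientation: [-1.278, 2.868, 0.002]
force: [-2.6, 0.6, 8.1]
width: 33.3
grasp_force: 80.9
```

```bash
python3 - <<'E'
from h import *
p,R,s=tool(); print(p,R[:,2].round(3),s['force'],s['width'],s['grasp_force'])
E
```

```text
[433.27926417 275.89647649  57.11154364] [ 0.002  0.002 -1.   ] [-2.55967036  0.58566815  8.11115407] 33.308007730459586 80.91431997308973
```

{"fn": "step_arm", "kwargs": {
  "slide": [
    [0,0,-0.2],
    [0,0,-1],
    [0,0,-2],
    [0,0,-3],
    [0,0,-3.5]
  ],
  "turn": [
    [0,0,0],
    [0,0,0],
    [0,0,0],
    [0,0,0],
    [0,0,0]
  ],
  "grip": [25,25,25,25,25]
}}

```text
time_s: 12.5
tool_pos: [433.5, 275.5, 235.6]
orientation: [-1.276, 2.865, 0.001]
force: [1.0, 1.9, -5.4]
width: 33.6
grasp_force: 81.8
```

```bash
cat >> h.py <<'E'
def seat(im,c,guess):
    P=ray(c,np.indices((400,640))[::-1].reshape(2,-1).T,40).reshape(400,640,2); near=np.hypot(*(P-guess).transpose(2,0,1))<85
    hs=cv2.cvtColor(im,cv2.COLOR_BGR2HSV).astype(int)
    gr=(hs[...,0]>65)&(hs[...,0]<95)&(hs[...,1]>70)&near
    d=near&(hs[...,1]<60)&(hs[...,2]<135); d=d|(red(im)&near)
    d=cv2.morphologyEx(d.astype(np.uint8),cv2.MORPH_OPEN,np.ones((3,3)))
    g=circ(c,d,40,52,guess,8); f=circ(c,gr,22,65,g,8)
    stripe(c,red(im),40,g,20,51); return g
E
python3 - <<'E'
from h import *
import pickle
im=cv2.imread('pics/w_in.png'); p,R,c=pickle.load(open('w_in.pkl','rb')); print(proj(c,[[647,93,40],[647,93,144]]))
seat(im,c,(647,93))
p,R,s=tool(); print(p,s['width'],s['grasp_force'],s['force'],np.degrees(np.arctan2(R[1,0],R[0,0])))
E
```

```text
[[569.06551622 127.9285582 ]
 [713.37871491 140.41138447]]
circ [650.    92.34  52.35] n 247 rms 1.56
circ [651.69  95.71  62.7 ] n 67 rms 0.29
stripe n 284 az mean 23.7 az line 18.8
[433.5274177  275.54075582 235.56329961] 33.623720457362936 81.75462777988287 [ 1.02186053  1.90417309 -5.42569039] -131.9871636188155
```

```bash
python3 - <<'E'
from h import *
go(651,264,235,200)
E
```

```text
slide [-2.738, -3.387, 0.03] turn [-0.0, 0.05, 4.67] dist 218.0
```

{"fn": "step_arm", "kwargs": {
  "slide": [
    [-0.55,-0.65,0],
    [-1.1,-1.35,0],
    [-1.7,-2.1,0],
    [-2.3,-2.8,0],
    [-2.74,-3.39,0]
  ],
  "turn": [
    [0,0,1],
    [0,0,2],
    [0,0,3],
    [0,0,4],
    [0,0,4.65]
  ],
  "grip": [25,25,25,25,25]
}}

```text
time_s: 13.0
tool_pos: [652.3, 263.1, 230.5]
orientation: [0.542, -3.094, 0.001]
force: [-0.0, 0.3, -5.4]
width: 33.0
grasp_force: 81.9
```

{"fn": "step_arm", "kwargs": {
  "slide": [
    [0,0,0],
    [0,0,0],
    [0,0,0],
    [0,0,0],
    [0,0,0]
  ],
  "turn": [
    [0,0,0],
    [0,0,0],
    [0,0,0],
    [0,0,0],
    [0,0,0]
  ],
  "grip": [25,25,25,25,25]
}}

```text
time_s: 13.5
tool_pos: [649.6, 264.0, 231.5]
orientation: [-0.55, 3.092, 0.0]
force: [0.0, -0.8, -4.5]
width: 33.5
grasp_force: 82.1
```

```bash
python3 - <<'E'
from h import *
import pickle
p,R,s=tool(); c=cal('wrist'); im=capture('wrist')[:,:,::-1].copy(); cv2.imwrite('pics/w_st.png',im); pickle.dump((p,R,c),open('w_st.pkl','wb'))
print(p,np.degrees(np.arctan2(R[1,0],R[0,0])),s['joint_vel'].round(3)); print(proj(c,[[650,93,40],[650,93,144]]))
g=seat(im,c,(650,93)); print('toolrel',R.T[:2,:2]@(g-p[:2]))
E
```

```text
[649.6194011  263.95112347 231.5246604 ] -159.82471463387066 [ 0.     0.003  0.004  0.    -0.001 -0.007]
[[166.78948618 121.40757425]
 [ 99.03040109 126.74713426]]
circ [651.3  101.41  52.22] n 219 rms 1.08
circ [651.83 101.09  63.37] n 8 rms 0.13
stripe n 207 az mean 12.1 az line 17.1
toolrel [  54.48019385 -153.14668456]
```

View pics/w_st.png

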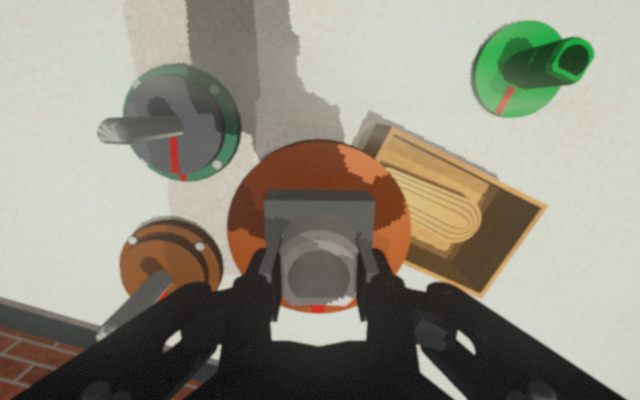

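The seat disc shows near (177,122) with its stripe at (175,155) and the post tip near (108,130). The brown look-alike sits below it. I'll refit the seat in both stored views from a better start.

```bash
python3 - <<'E'
from h import *
import pickle
for n in('w_in','w_st','w_wh'):
    im=cv2.imread(f'pics/{n}.png'); p,R,c=pickle.load(open(n+'.pkl','rb')); print(n)
    g=np.array([651,100.]); 
    P=ray(c,np.indices((400,640))[::-1].reshape(2,-1).T,40).reshape(400,640,2); near=np.hypot(*(P-g).transpose(2,0,1))<90
    hs=cv2.cvtColor(im,cv2.COLOR_BGR2HSV).astype(int); gr=((hs[...,0]>60)&(hs[...,0]<95)&(hs[...,1]>60)&near).astype(np.uint8)
    # inner boundary: seat/green, radial scan outward from centre for the first green pixel
    for it in range(3):
        Q=[];F=[]
        for a in np.radians(np.arange(0,360,3)):
            u=np.array([np.cos(a),np.sin(a)]); rr=np.arange(35,75,.5)
            px=proj(c,np.c_[g+rr[:,None]*u,np.full(len(rr),40)]).round().astype(int)
            ok=(px>=0).all(1)&(px[:,0]<640)&(px[:,1]<400)
            if not ok.all(): continue
            v=gr[px[:,1],px[:,0]]; i=np.flatnonzero(v)
            if len(i)>2 and 44<rr[i[0]]<62: Q.append(g+rr[i[0]]*u)
        Q=np.array(Q); f=least_squares(lambda v:np.hypot(*(Q-v).T)-52,g,loss='soft_l1'); g=f.x
    print('seat inner',g.round(2),len(Q),'res',np.percentile(f.fun,[10,50,90]).round(2))
    stripe(c,red(im),40,g,20,50)
    # post: steel tip ends; print proj of tip for guess
    print('tip proj',proj(c,[*g,144]).round(1), 'seat',proj(c,[*g,40]).round(1))
E
```

```text
w_in
seat inner [647.88  89.39] 67 res [-2.44 -0.18  2.26]
stripe n 246 az mean 26.8 az line 19.6
tip proj [[706.7 144.4]] seat [[565.2 130.5]]
w_st
seat inner [651.99 102.43] 44 res [-1.41  0.56  1.82]
stripe n 202 az mean 10.7 az line 17.3
tip proj [[111.6 133.9]] seat [[175.2 126.4]]
w_wh
seat inner [648.28  88.98] 64 res [-2.25 -0.21  1.65]
stripe n 217 az mean 28.5 az line 19.2
tip proj [[712.5 247.3]] seat [[572.5 198.5]]
```

The fits are pulled toward the camera by the near wall of the seat, so the true centre lies between them, about (650,96) with yaw near 18°. I'll move so the camera is nearly straight above it and measure again.

```bash
python3 - <<'E'
from h import *
go(745,127,231,198)
E
```

```text
slide [-0.844, -3.228, 0.01] turn [-0.0, 0.01, 0.36] dist 167.0
```

{"fn": "step_arm", "kwargs": {
  "slide": [
    [-0.2,-0.8,0],
    [-0.4,-1.6,0],
    [-0.6,-2.4,0],
    [-0.84,-3.23,0],
    [-0.84,-3.23,0]
  ],
  "turn": [
    [0,0,0.36],
    [0,0,0.36],
    [0,0,0.36],
    [0,0,0.36],
    [0,0,0.36]
  ],
  "grip": [25,25,25,25,25]
}}

```text
time_s: 14.05
tool_pos: [747.7, 121.2, 229.9]
orientation: [-0.483, 3.104, -0.003]
force: [-0.4, -0.1, -5.9]
width: 33.3
grasp_force: 83.4
```

{"fn": "step_arm", "kwargs": {
  "slide": [
    [0,0,0],
    [0,0,0],
    [0,0,0],
    [0,0,0],
    [0,0,0]
  ],
  "turn": [
    [0,0,0],
    [0,0,0],
    [0,0,0],
    [0,0,0],
    [0,0,0]
  ],
  "grip": [25,25,25,25,25]
}}

```text
time_s: 14.55
tool_pos: [745.1, 127.4, 231.0]
orientation: [-0.492, 3.102, -0.0]
force: [-0.5, -0.6, -5.0]
width: 33.5
grasp_force: 83.4
```

```bash
python3 - <<'E'
from h import *
import pickle
p,R,s=tool(); c=cal('wrist'); im=capture('wrist')[:,:,::-1].copy(); cv2.imwrite('pics/w_st2.png',im); pickle.dump((p,R,c),open('w_st2.pkl','wb'))
print(p,np.degrees(np.arctan2(R[1,0],R[0,0])),s['joint_vel'].round(3)); print(proj(c,[[650,96,40],[650,96,144]]))
g=seat(im,c,(650,96)); print('toolrel',R.T[:2,:2]@(g-p[:2]))
cv2.imwrite('pics/x.png',cv2.resize(im[0:190,200:440],None,fx=3,fy=3,interpolation=3))
E
```

```text
[745.07202418 127.39903776 230.99705904] -161.97155171838338 [-0.004  0.002  0.002 -0.002  0.001  0.008]
[[318.74548028  79.14819729]
 [318.92245437  64.76162841]]
circ [654.17  96.01  51.14] n 98 rms 1.2
circ [652.2   97.71  63.78] n 8 rms 0.23
stripe n 48 az mean 20.5 az line 22.3
toolrel [96.15163544 -1.71271563]
```

View pics/x.png

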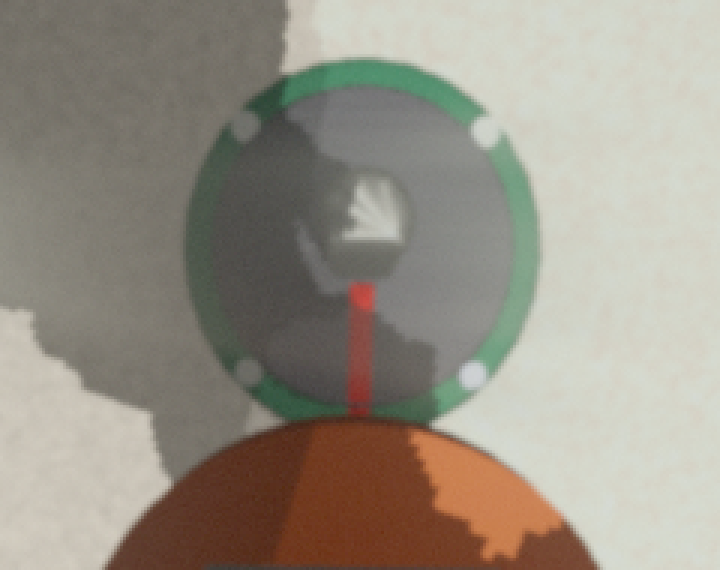

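The close view shows the seat centred near pixel (321,82), with the post tip at about (323,70). The stripe runs straight down the picture, so its yaw is about 17.5°.

```bash
python3 - <<'E'
from h import *
import pickle
im=cv2.imread('pics/w_st2.png'); p,R,c=pickle.load(open('w_st2.pkl','rb'))
hs=cv2.cvtColor(im,cv2.COLOR_BGR2HSV).astype(int); G=(hs[...,0]>55)&(hs[...,0]<95)&(hs[...,1]>50)
G=G.astype(np.uint8)
for z,r,first in((40,52,1),(22,65,0)):
    g=np.array([650.,96.])
    for it in range(4):
        Q=[]
        for a in np.arange(0,360,3):
            u=np.array([np.cos(np.radians(a)),np.sin(np.radians(a))]); rr=np.arange(r-10,r+10,.25)
            px=proj(c,np.c_[g+rr[:,None]*u,np.full(len(rr),z)]).round().astype(int)
            if (px<0).any() or (px[:,1]>135).any(): continue
            i=np.flatnonzero(G[px[:,1],px[:,0]])
            if len(i)>3: Q.append(g+(rr[i[0]] if first else rr[i[-1]])*u)
        Q=np.array(Q); f=least_squares(lambda v:np.hypot(*(Q-v[:2]).T)-v[2],[*g,r],loss='soft_l1'); g=f.x[:2]
    print(z,f.x.round(2),len(Q),np.std(f.fun).round(2),'toolrel',R.T[:2,:2]@(g-p[:2]))
    stripe(c,red(im),40,g,17,48)
print(ray(c,(321,82.3),40),ray(c,(324,70),144), proj(c,[*g,144]))
E
```

```text
40 [654.3   99.79  52.09] 54 0.88 toolrel [94.86378663  1.83761998]
stripe n 46 az mean 16.1 az line 13.0
22 [653.38  98.27  61.98] 47 0.73 toolrel [96.20222652  0.67573241]
stripe n 50 az mean 17.9 az line 15.2
[[652.14543306  99.10854095]] [[652.10215238 100.37780193]] [[320.52689318  70.88382011]]
```

```bash
python3 - <<'E'
from h import *
go(653.6,99.2,212,197)
E
```

```text
slide [1.914, 0.034, 0.378] turn [-0.0, 0.0, 0.17] dist 98.0
```

{"fn": "step_arm", "kwargs": {
  "slide": [
    [0.5,0.01,0],
    [1.0,0.02,0],
    [1.5,0.03,0.1],
    [1.91,0.034,0.3],
    [1.91,0.034,0.38]
  ],
  "turn": [
    [0,0,0.17],
    [0,0,0.17],
    [0,0,0.17],
    [0,0,0.17],
    [0,0,0.17]
  ],
  "grip": [25,25,25,25,25]
}}

```text
time_s: 15.1
tool_pos: [651.1, 98.1, 211.8]
orientation: [0.462, -3.105, 0.0]
force: [0.2, -0.2, -4.7]
width: 33.3
grasp_force: 83.5
```

{"fn": "step_arm", "kwargs": {
  "slide": [
    [0,0,0],
    [0,0,0],
    [0,0,0],
    [0,0,0],
    [0,0,0]
  ],
  "turn": [
    [0,0,0],
    [0,0,0],
    [0,0,0],
    [0,0,0],
    [0,0,0]
  ],
  "grip": [25,25,25,25,25]
}}

```text
time_s: 15.6
tool_pos: [654.4, 98.8, 211.5]
orientation: [0.463, -3.107, 0.0]
force: [-0.3, -0.1, -5.9]
width: 33.4
grasp_force: 83.5
```

```bash
python3 - <<'E'
from h import *
p,R,s=tool(); print(p,s['force'],s['ft_torque'].round(2)); go(653.6,99.2,198,197)
E
```

```text
[654.40915261  98.76043342 211.48870889] [-0.31722804 -0.09185002 -5.86664431] [-0.04 -0.02 -0.01]
slide [0.013, 0.013, 0.27] turn [-0.0, -0.0, -0.01] dist 14.0
```

{"fn": "step_arm", "kwargs": {
  "slide": [
    [0.01,0.01,0.07],
    [0.01,0.01,0.14],
    [0.01,0.01,0.21],
    [0.01,0.01,0.28],
    [0.01,0.01,0.35]
  ],
  "turn": [
    [0,0,0],
    [0,0,0],
    [0,0,0],
    [0,0,0],
    [0,0,0]
  ],
  "grip": [25,25,25,25,25]
}}

```text
time_s: 16.1
tool_pos: [653.4, 99.0, 193.7]
orientation: [0.463, -3.107, 0.0]
force: [-0.3, -0.7, -5.9]
width: 33.3
grasp_force: 83.5
```

```bash
python3 - <<'E'
from h import *
p,R,s=tool(); print(p,R[:,2].round(3),s['force'],s['ft_torque'].round(2))
E
```

```text
[653.37218796  98.95159486 193.70396102] [-0. -0. -1.] [-0.26962824 -0.6605728  -5.86014953] [0.02 0.02 0.04]
```

{"fn": "step_arm", "kwargs": {
  "slide": [
    [0,0,0.1],
    [0,0,0.2],
    [0,0,0.3],
    [0,0,0.4],
    [0,0,0.5]
  ],
  "turn": [
    [0,0,0],
    [0,0,0],
    [0,0,0],
    [0,0,0],
    [0,0,0]
  ],
  "grip": [25,25,25,25,25]
}}

```text
time_s: 16.6
tool_pos: [653.4, 99.0, 168.6]
orientation: [0.463, -3.107, 0.0]
force: [1.4, 0.2, -5.3]
width: 33.6
grasp_force: 83.5
```

```bash
python3 - <<'E'
from h import *
p,R,s=tool(); print(p,R[:,2].round(3),s['force'],s['ft_torque'].round(2))
E
```

```text
[653.37849011  98.96816831 168.62410874] [-0. -0. -1.] [ 1.36477748  0.19483268 -5.29241196] [-0.    0.   -0.04]
```

Almost free of side force. I continue down: home is TCP z ≈ 97.

{"fn": "step_arm", "kwargs": {
  "slide": [
    [0,0,0.2],
    [0,0,0.4],
    [0,0,0.6],
    [0,0,0.8],
    [0,0,1.0]
  ],
  "turn": [
    [0,0,0],
    [0,0,0],
    [0,0,0],
    [0,0,0],
    [0,0,0]
  ],
  "grip": [25,25,25,25,25]
}}

```text
time_s: 17.1
tool_pos: [653.3, 98.9, 118.1]
orientation: [0.463, -3.107, 0.0]
force: [-0.1, -0.2, -5.1]
width: 33.3
grasp_force: 83.5
```

{"fn": "step_arm", "kwargs": {
  "slide": [
    [0,0,0.08],
    [0,0,0.16],
    [0,0,0.24],
    [0,0,0.32],
    [0,0,0.36]
  ],
  "turn": [
    [0,0,0],
    [0,0,0],
    [0,0,0],
    [0,0,0],
    [0,0,0]
  ],
  "grip": [25,25,25,25,25]
}}

```text
time_s: 17.6
tool_pos: [653.4, 99.0, 100.8]
orientation: [0.463, -3.107, 0.0]
force: [0.4, 0.0, -4.7]
width: 33.1
grasp_force: 83.5
```

```bash
python3 - <<'E'
from h import *
p,R,s=tool(); print(p,R[:,2].round(3),s['force'],s['ft_torque'].round(2))
E
```

```text
[653.37571797  98.96346652 100.84398427] [-0. -0. -1.] [ 0.38887743  0.02863303 -4.7368307 ] [-0.   -0.03 -0.05]
```

{"fn": "step_arm", "kwargs": {
  "slide": [
    [0,0,0.03],
    [0,0,0.06],
    [0,0,0.08],
    [0,0,0.09],
    [0,0,0.09]
  ],
  "turn": [
    [0,0,0],
    [0,0,0],
    [0,0,0],
    [0,0,0],
    [0,0,0]
  ],
  "grip": [25,25,25,25,25]
}}

```text
time_s: 18.1
tool_pos: [653.4, 99.0, 97.2]
orientation: [-0.463, 3.107, -0.0]
force: [-2.7, -0.4, 0.6]
width: 33.6
grasp_force: 84.3
```

{"fn": "step_arm", "kwargs": {
  "slide": [
    [0,0,0],
    [0,0,0],
    [0,0,0],
    [0,0,0],
    [0,0,0]
  ],
  "turn": [
    [0,0,0],
    [0,0,0],
    [0,0,0],
    [0,0,0],
    [0,0,0]
  ],
  "grip": [25,50,75,85,85]
}}

```text
time_s: 18.6
tool_pos: [653.7, 99.0, 96.7]
orientation: [-0.463, 3.107, -0.0]
force: [-0.1, -0.4, -1.0]
width: 85.2
grasp_force: 0.0
```

```bash
python3 - <<'E'
from h import *
p,R,s=tool(); print(p,R[:,2].round(3),s['force'],s['ft_torque'].round(2),s['width'])
E
```

```text
[653.65351764  99.00370701  96.70046645] [ 0. -0. -1.] [-0.0665032  -0.35875057 -1.04972514] [-0.01 -0.01 -0.01] 85.1744135381147
```

Hub and wheel are home and released. Now I rise and go over to the collar.

{"fn": "step_arm", "kwargs": {
  "slide": [
    [0,0,-0.4],
    [0,0,-1.2],
    [0,0,-2],
    [0,0,-2.7],
    [0,0,-2.7]
  ],
  "turn": [
    [0,0,0],
    [0,0,0],
    [0,0,0],
    [0,0,0],
    [0,0,0]
  ],
  "grip": [85,85,85,85,85]
}}

```text
time_s: 19.1
tool_pos: [655.5, 99.3, 237.2]
orientation: [-0.462, 3.099, -0.0]
force: [0.5, -0.9, -0.7]
width: 84.7
grasp_force: 0.0
```

```bash
python3 - <<'E'
from h import *
im=cv2.imread('pics/top0.png'); c=cal('top'); 
hs=cv2.cvtColor(im,cv2.COLOR_BGR2HSV).astype(int); y=((hs[...,0]>15)&(hs[...,0]<32)&(hs[...,1]>120)); y[:230]=0;y[265:]=0;y[:,:385]=0;y[:,415:]=0
i=im.astype(int); r=(i[...,2]>100)&(i[...,2]>2*i[...,1]); r[:230]=0;r[265:]=0;r[:,:385]=0;r[:,415:]=0
cs=np.argwhere(y)[:,::-1]; b=cv2.minAreaRect(ray(c,cs,60).astype(np.float32)); print(b)
rp=np.argwhere(r)[:,::-1]; m=ray(c,rp,60).mean(0); print(len(rp),m,np.degrees(np.arctan2(*(m-b[0])[::-1])))
go(403,-245,190,150)
E
```

```text
((402.2093505859375, -243.73190307617188), (48.81222915649414, 55.063655853271484), 29.163494110107422)
5 [ 419.83155507 -237.78116297] 18.659013108334964
slide [6.846, -5.114, 0.894] turn [0.02, 0.08, 7.82] dist 430.0
```

```bash
python3 - <<'E'
from h import *
go(403,-245,200,209)
E
```

```text
slide [6.845, -5.114, 0.694] turn [-0.02, 0.08, -2.01] dist 429.0
```

{"fn": "step_arm", "kwargs": {
  "slide": [
    [0.76,-0.57,0],
    [1.5,-1.1,0],
    [2.25,-1.7,0],
    [3,-2.25,0],
    [3.8,-2.85,0.2]
  ],
  "turn": [
    [0,0,-0.5],
    [0,0,-1],
    [0,0,-1.5],
    [0,0,-2],
    [0,0,-2]
  ],
  "grip": [85,85,85,85,85]
}}

```text
time_s: 19.6
tool_pos: [513.1, -93.1, 222.2]
orientation: [-0.788, 3.039, -0.002]
force: [0.9, -0.1, 0.3]
width: 85.3
grasp_force: 0.0
```

```bash
python3 - <<'E'
from h import *
go(403,-245,200,209)
E
```

```text
slide [3.402, -1.584, 0.442] turn [-0.01, 0.01, 0.01] dist 189.0
```

{"fn": "step_arm", "kwargs": {
  "slide": [
    [0.8,-0.4,0.1],
    [1.6,-0.8,0.2],
    [2.4,-1.2,0.3],
    [3.3,-1.55,0.42],
    [3.3,-1.55,0.42]
  ],
  "turn": [
    [0,0,0],
    [0,0,0],
    [0,0,0],
    [0,0,0],
    [0,0,0]
  ],
  "grip": [85,85,85,85,85]
}}

```text
time_s: 20.1
tool_pos: [403.2, -242.7, 199.9]
orientation: [0.776, -3.042, -0.0]
force: [0.3, 0.3, 0.1]
width: 85.3
grasp_force: 0.0
```

{"fn": "step_arm", "kwargs": {
  "slide": [
    [0,0,0],
    [0,0,0],
    [0,0,0],
    [0,0,0],
    [0,0,0]
  ],
  "turn": [
    [0,0,0],
    [0,0,0],
    [0,0,0],
    [0,0,0],
    [0,0,0]
  ],
  "grip": [85,85,85,85,85]
}}

```text
time_s: 20.6
tool_pos: [407.4, -238.9, 200.9]
orientation: [-0.788, 3.041, -0.0]
force: [-0.3, -0.7, -0.1]
width: 84.9
grasp_force: 0.0
```

```bash
cat >> h.py <<'E'
def collar(im,c,guess,zt):
    P=ray(c,np.indices((400,640))[::-1].reshape(2,-1).T,zt).reshape(400,640,2); near=np.hypot(*(P-guess).transpose(2,0,1))<60
    hs=cv2.cvtColor(im,cv2.COLOR_BGR2HSV).astype(int); H,S,V=hs.transpose(2,0,1)
    m=near&(((H>12)&(H<35)&(S>110))|red(im)); m=cv2.morphologyEx(m.astype(np.uint8),cv2.MORPH_OPEN,np.ones((3,3)))
    cs,_=cv2.findContours(m,cv2.RETR_EXTERNAL,cv2.CHAIN_APPROX_NONE); q=max(cs,key=cv2.contourArea)
    b=cv2.minAreaRect(ray(c,cv2.convexHull(q)[:,0],zt).astype(np.float32)); print('collar',np.round(b[0],1),np.round(b[1],1),b[2]%90,'V',np.percentile(V[m>0],[10,50,90]))
    g=np.array(b[0]); r=red(im)&near; stripe(c,r,zt,g,8,30); return g
E
python3 - <<'E'
from h import *
import pickle
p,R,s=tool(); c=cal('wrist'); im=capture('wrist')[:,:,::-1].copy(); cv2.imwrite('pics/w_co.png',im); pickle.dump((p,R,c),open('w_co.pkl','wb'))
print(p,np.degrees(np.arctan2(R[1,0],R[0,0])),s['joint_vel'].round(3)); print(proj(c,[[403,-245,60],[403,-245,0]]))
g=collar(im,c,(403,-245),60); print('toolrel',R.T[:2,:2]@(g-p[:2]))
u,v=proj(c,[*g,60])[0].astype(int); k=im[v-50:v+50:5,u-50:u+50:5]
h=cv2.cvtColor(k.copy(),cv2.COLOR_BGR2HSV)
for row in h: print(' '.join('%3d/%3d'%(a[0],a[2]) if a[1]>90 else '   .   ' for a in row))
E
```

```text
[ 407.43945175 -238.92328486  200.85418981] -150.9623514489623 [-0.007  0.    -0.002 -0.     0.001  0.   ]
[[315.98465314 180.08854623]
 [316.3832112  168.38485059]]
collar [ 403.8 -246.1] [55.  48.6] 28.983253479003906 V [ 83. 189. 195.]
stripe n 75 az mean 29.7 az line 28.7
toolrel [ 6.67273703 -4.49767982]
   .       .       .       .       .       .       .       .       .       .       .       .       .       .       .       .       .       .       .       .   
   .       .       .       .       .       .       .       .       .       .       .       .       .       .       .       .       .       .       .       .   
   .       .       .       .       .       .       .       .       .       .       .       .       .       .       .       .       .       .       .       .   
   .       .       .       .       .       .       .       .       .       .       .       .       .       .       .       .       .       .       .       .   
   .       .       .       .       .       .       .       .       .       .       .       .       .       .       .       .       .       .       . 
[... 1707 characters left out ...]
 22/195  22/195  22/194  21/194    .       .       .       .   
   .       .       .       .       .       .       .       .       .       .       .       .       .       .       .       .       .       .       .       .   
   .       .       .       .       .       .       .       .       .       .       .       .       .       .       .       .       .       .       .       .   
   .       .       .       .       .       .       .       .       .       .       .       .       .       .       .       .       .       .       .       .   
   .       .       .       .       .       .       .       .       .       .       .       .       .       .       .       .       .       .       .       .
```

{"fn": "step_arm", "kwargs": {
  "slide": [
    [0.04,-0.09,0.8],
    [0.04,-0.09,1.6],
    [0.04,-0.09,2.4],
    [0.04,-0.09,3.1],
    [0.04,-0.09,3.52]
  ],
  "turn": [
    [0,0,0],
    [0,0,0],
    [0,0,0],
    [0,0,0],
    [0,0,0]
  ],
  "grip": [85,85,85,85,85]
}}

```text
time_s: 21.15
tool_pos: [406.3, -243.6, 22.5]
orientation: [0.785, -3.04, -0.003]
force: [-0.1, 0.2, -0.2]
width: 85.0
grasp_force: 0.0
```

{"fn": "step_arm", "kwargs": {
  "slide": [
    [0,0,0],
    [0,0,0],
    [0,0,0],
    [0,0,0],
    [0,0,0]
  ],
  "turn": [
    [0,0,0],
    [0,0,0],
    [0,0,0],
    [0,0,0],
    [0,0,0]
  ],
  "grip": [85,70,55,45,40],
  "force": 60
}}

```text
time_s: 21.65
tool_pos: [408.3, -244.9, 26.5]
orientation: [-0.785, 3.04, -0.003]
force: [-0.4, 0.7, 6.8]
width: 48.9
grasp_force: 62.6
```

{"fn": "step_arm", "kwargs": {
  "slide": [
    [0,0,0],
    [0,0,0],
    [0,0,0],
    [0,0,0],
    [0,0,0]
  ],
  "turn": [
    [0,0,0],
    [0,0,0],
    [0,0,0],
    [0,0,0],
    [0,0,0]
  ],
  "grip": [40,40,40,40,40],
  "force": 60
}}

```text
time_s: 22.15
tool_pos: [408.3, -244.9, 26.5]
orientation: [-0.785, 3.04, -0.003]
force: [0.1, 1.8, 6.8]
width: 49.2
grasp_force: 62.6
```

```bash
python3 - <<'E'
from h import *
p,R,s=tool(); print(p,R[:,2].round(3),s['force'],s['width'],s['grasp_force'])
c=np.array([407.44,-238.92])
T=Rn.from_euler('z',209,degrees=True).as_matrix(); tx=T[:2,0]; ty=-T[:2,1]
g=c+3.7*tx-4.5*ty; print(g,'rel',R.T[:2,:2]@(g-p[:2]))
E
```

```text
[ 408.29891683 -244.87034181   26.45166268] [ 0.003 -0.001 -1.   ] [0.08971606 1.77075751 6.83769133] 49.197615009972296 62.553677558898926
[ 406.38555037 -244.64958428] rel [1.56743022 1.11930367]
```

{"fn": "step_arm", "kwargs": {
  "slide": [
    [0,0,-0.2],
    [0,0,-1],
    [0,0,-2],
    [0,0,-3],
    [0,0,-3.8]
  ],
  "turn": [
    [0,0,0],
    [0,0,0],
    [0,0,0],
    [0,0,0],
    [0,0,0]
  ],
  "grip": [40,40,40,40,40]
}}

```text
time_s: 22.65
tool_pos: [407.3, -244.5, 218.8]
orientation: [-0.784, 3.04, -0.003]
force: [0.4, -0.7, -4.3]
width: 49.4
grasp_force: 64.0
```

```bash
python3 - <<'E'
from h import *
import pickle
p,R,s=tool(); c=cal('wrist'); im=capture('wrist')[:,:,::-1].copy(); cv2.imwrite('pics/w_ci.png',im)
print(p,s['force'],s['width']); 
go(653.4,99,220,197)
E
```

```text
[ 407.25095298 -244.5378224   218.8328194 ] [ 0.38521243 -0.70952559 -4.2510025 ] 49.4353454088078
slide [-7.609, 3.673, 0.094] turn [-0.08, 0.06, 1.99] dist 422.0
```

{"fn": "step_arm", "kwargs": {
  "slide": [
    [-0.8,0.38,0],
    [-1.6,0.77,0],
    [-2.4,1.15,0],
    [-3.2,1.54,0],
    [-4,1.93,0]
  ],
  "turn": [
    [0,0,0.5],
    [0,0,1],
    [0,0,1.5],
    [0,0,2],
    [0,0,2]
  ],
  "grip": [40,40,40,40,40]
}}

```text
time_s: 23.2
tool_pos: [536.1, -61.7, 215.6]
orientation: [-0.46, 3.107, -0.001]
force: [0.8, -0.3, -3.3]
width: 49.3
grasp_force: 64.1
```

```bash
python3 - <<'E'
from h import *
go(653.4,99,220,197)
E
```

```text
slide [-3.175, 2.397, -0.088] turn [-0.01, 0.0, -0.03] dist 199.0
```

{"fn": "step_arm", "kwargs": {
  "slide": [
    [-0.75,0.6,-0.05],
    [-1.5,1.2,-0.05],
    [-2.3,1.7,-0.05],
    [-3.1,2.35,-0.05],
    [-3.1,2.35,-0.05]
  ],
  "turn": [
    [0,0,0],
    [0,0,0],
    [0,0,0],
    [0,0,0],
    [0,0,0]
  ],
  "grip": [40,40,40,40,40]
}}

```text
time_s: 23.7
tool_pos: [651.9, 99.2, 216.3]
orientation: [-0.469, 3.106, 0.002]
force: [0.6, -0.5, -4.4]
width: 49.1
grasp_force: 63.9
```

{"fn": "step_arm", "kwargs": {
  "slide": [
    [0,0,0],
    [0,0,0],
    [0,0,0],
    [0,0,0],
    [0,0,0]
  ],
  "turn": [
    [0,0,0],
    [0,0,0],
    [0,0,0],
    [0,0,0],
    [0,0,0]
  ],
  "grip": [40,40,40,40,40]
}}

```text
time_s: 24.2
tool_pos: [649.4, 93.4, 217.9]
orientation: [-0.461, 3.107, -0.0]
force: [-0.3, 0.5, -3.0]
width: 49.0
grasp_force: 63.9
```

```bash
python3 - <<'E'
from h import *
p,R,s=tool(); print(p,s['joint_vel'].round(3)); go(653.4,99,180,197)
E
```

```text
[649.44261466  93.40847043 217.86522108] [0.005 0.006 0.003 0.002 0.001 0.   ]
slide [-0.108, 0.084, 0.757] turn [-0.0, 0.0, -0.02] dist 38.0
```

{"fn": "step_arm", "kwargs": {
  "slide": [
    [-0.05,0.04,0],
    [-0.108,0.084,0],
    [-0.108,0.084,0.3],
    [-0.108,0.084,0.72],
    [-0.108,0.084,0.72]
  ],
  "turn": [
    [0,0,0],
    [0,0,0],
    [0,0,0],
    [0,0,0],
    [0,0,0]
  ],
  "grip": [40,40,40,40,40]
}}

```text
time_s: 24.7
tool_pos: [652.3, 99.9, 178.6]
orientation: [0.462, -3.103, 0.0]
force: [-1.4, 0.6, -3.1]
width: 49.0
grasp_force: 63.8
```

```bash
python3 - <<'E'
from h import *
p,R,s=tool(); print(p,s['joint_vel'].round(3)); go(653.4,99,165,197)
E
```

```text
[652.27582533  99.92048721 178.55010301] [-0.002 -0.017  0.055  0.053 -0.002  0.002]
slide [-0.017, -0.024, 0.271] turn [0.01, -0.04, -0.01] dist 14.0
```

{"fn": "step_arm", "kwargs": {
  "slide": [
    [0,0,0],
    [0,0,0.08],
    [0,0,0.16],
    [0,0,0.24],
    [0,0,0.32]
  ],
  "turn": [
    [0,0,0],
    [0,0,0],
    [0,0,0],
    [0,0,0],
    [0,0,0]
  ],
  "grip": [40,40,40,40,40]
}}

```text
time_s: 25.2
tool_pos: [653.7, 99.9, 165.2]
orientation: [-0.463, 3.107, -0.0]
force: [0.1, -0.7, -2.0]
width: 49.3
grasp_force: 63.8
```

```bash
python3 - <<'E'
from h import *
p,R,s=tool(); print(p,R[:,2].round(3),s['force'],s['ft_torque'].round(2)); go(653.4,99,148.5,197)
E
```

```text
[653.66283275  99.89092554 165.21185894] [ 0. -0. -1.] [ 0.06183271 -0.73754113 -2.03899965] [ 0.01 -0.01 -0.04]
slide [0.01, -0.015, 0.334] turn [-0.0, 0.0, -0.01] dist 17.0
```

{"fn": "step_arm", "kwargs": {
  "slide": [
    [0,-0.01,0.06],
    [0,-0.01,0.12],
    [0,-0.01,0.18],
    [0,-0.01,0.24],
    [0,-0.01,0.28]
  ],
  "turn": [
    [0,0,0],
    [0,0,0],
    [0,0,0],
    [0,0,0],
    [0,0,0]
  ],
  "grip": [40,40,40,40,40]
}}

```text
time_s: 25.7
tool_pos: [653.7, 99.4, 151.0]
orientation: [0.463, -3.107, 0.0]
force: [-0.4, -0.3, -3.7]
width: 49.5
grasp_force: 63.8
```

```bash
python3 - <<'E'
from h import *
p,R,s=tool(); print(p,R[:,2].round(3),s['force'],s['ft_torque'].round(2))
E
```

```text
[653.65744368  99.38511196 150.97584188] [-0. -0. -1.] [-0.35941459 -0.33450398 -3.72645945] [-0.03  0.01 -0.02]
```

The collar is 2–3 mm above the hub and hanging free. I lower it the last bit, release and rise.

{"fn": "step_arm", "kwargs": {
  "slide": [
    [0,0,0.03],
    [0,0,0.05],
    [0,0,0.06],
    [0,0,0.06],
    [0,0,0.06]
  ],
  "turn": [
    [0,0,0],
    [0,0,0],
    [0,0,0],
    [0,0,0],
    [0,0,0]
  ],
  "grip": [40,40,40,40,40]
}}

```text
time_s: 26.2
tool_pos: [653.8, 99.4, 148.6]
orientation: [-0.463, 3.107, -0.0]
force: [-1.8, 0.6, -1.3]
width: 49.2
grasp_force: 64.2
```

{"fn": "step_arm", "kwargs": {
  "slide": [
    [0,0,0],
    [0,0,0],
    [0,0,0],
    [0,0,0],
    [0,0,0]
  ],
  "turn": [
    [0,0,0],
    [0,0,0],
    [0,0,0],
    [0,0,0],
    [0,0,0]
  ],
  "grip": [55,70,85,85,85]
}}

```text
time_s: 26.7
tool_pos: [653.8, 99.4, 148.4]
orientation: [-0.463, 3.107, -0.0]
force: [-0.3, -0.5, -0.8]
width: 85.2
grasp_force: 0.0
```

{"fn": "step_arm", "kwargs": {
  "slide": [
    [0,0,-0.3],
    [0,0,-1],
    [0,0,-2],
    [0,0,-2.6],
    [0,0,-2.6]
  ],
  "turn": [
    [0,0,0],
    [0,0,0],
    [0,0,0],
    [0,0,0],
    [0,0,0]
  ],
  "grip": [85,85,85,85,85]
}}

```text
time_s: 27.2
tool_pos: [655.4, 99.6, 283.6]
orientation: [-0.462, 3.1, -0.0]
force: [-0.6, 0.3, 0.3]
width: 84.9
grasp_force: 0.0
```

{"fn": "step_arm", "kwargs": {
  "slide": [
    [0,0,0],
    [0,0,0],
    [0,0,0],
    [0,0,0],
    [0,0,0]
  ],
  "turn": [
    [0,0,0],
    [0,0,0],
    [0,0,0],
    [0,0,0],
    [0,0,0]
  ],
  "grip": [85,85,85,85,85]
}}

```text
time_s: 27.7
tool_pos: [653.5, 99.4, 277.7]
orientation: [0.463, -3.106, 0.0]
force: [0.0, -0.1, 1.1]
width: 85.1
grasp_force: 0.0
```

```bash
python3 - <<'E'
from h import *
p,R,s=tool(); c=cal('wrist'); im=capture('wrist')[:,:,::-1].copy(); cv2.imwrite('pics/w_fin.png',im); print(p,s['force'])
g=collar(im,c,(653,99),182); print('collar toolrel',R.T[:2,:2]@(g-p[:2]))
g=collar(im,c,(653,99),188);
w=wheel(im,c,(653,99),50)
# top-face heights by scene camera: collar top row vs predicted
t=capture('scene')[:,:,::-1].copy(); cs=cal('scene'); cv2.imwrite('pics/s_fin.png',t)
hs=cv2.cvtColor(t,cv2.COLOR_BGR2HSV).astype(int); m=(hs[...,0]>14)&(hs[...,0]<34)&(hs[...,1]>130)&(hs[...,2]>60)
u,v=proj(cs,[653,99,152])[0].astype(int); m[:v-45]=0;m[v+45:]=0;m[:,:u-30]=0;m[:,u+30:]=0
y,x=np.nonzero(m); print('collar px x',x.min(),x.max(),'y',y.min(),y.max())
d=np.radians(17)
K=np.array([[sx*25,sy*25] for sx in(-1,1) for sy in(-1,1)])@np.array([[np.cos(d),np.sin(d)],[-np.sin(d),np.cos(d)]])+[653,99]
for z0 in(122,130): 
    q=np.vstack([proj(cs,np.c_[K,np.full(4,z0)]),proj(cs,np.c_[K,np.full(4,z0+60)])]); print(z0,q.min(0).round(1),q.max(0).round(1))
E
```

```text
[653.54530038  99.36682273 277.65409259] [ 0.03341576 -0.1483888   1.06598604]
collar [648.6  96.9] [56.5 52.2] 16.882802963256836 V [ 87. 139. 199.]
stripe n 115 az mean 16.7 az line 14.8
collar toolrel [ 5.4639905  -0.86728404]
collar [647.   96.5] [55.1 50.9] 16.882781982421875 V [ 87. 139. 199.]
stripe n 115 az mean 16.7 az line 14.8
circ [652.46  96.88  53.38] n 182 rms 1.09
block [629.4  90.2] [ 9.6 54.6] ang mod90 16.9
stripe n 10 az mean 18.4 az line 106.9
collar px x 320 364 y 187 244
122 [336.4 207.9] [364.2 244.3]
130 [336.5 205.7] [364.5 242.3]
```

```bash
python3 - <<'E'
from h import *
t=cv2.imread('pics/s_fin.png'); hs=cv2.cvtColor(t,cv2.COLOR_BGR2HSV).astype(int)
m=((hs[...,0]>16)&(hs[...,0]<34)&(hs[...,1]>150)&(hs[...,2]>50)).astype(np.uint8)
n,l,st,ce=cv2.connectedComponentsWithStats(m)
for i in range(1,n):
    if st[i,4]>60 and 290<ce[i][0]<400: print(st[i],ce[i].round(0))
for x in(345,350,355): print(x,[(y,*hs[y,x]) for y in range(196,252,3)])
E
```

```text
[339 210  26  35 668] [352. 227.]
345 [(196, np.int64(16), np.int64(29), np.int64(148)), (199, np.int64(18), np.int64(29), np.int64(149)), (202, np.int64(25), np.int64(20), np.int64(166)), (205, np.int64(24), np.int64(23), np.int64(166)), (208, np.int64(44), np.int64(17), np.int64(169)), (211, np.int64(22), np.int64(72), np.int64(121)), (214, np.int64(20), np.int64(207), np.int64(79)), (217, np.int64(20), np.int64(199), np.int64(146)), (220, np.int64(20), np.int64(199), np.int64(132)), (223, np.int64(20), np.int64(201), np.int64(138)), (226, np.int64(20), np.int64(204), np.int64(124)), (229, np.int64(19), np.int64(200), np.int64(120)), (232, np.int64(20), np.int64(205), np.int64(66)), (235, np.int64(20), np.int64(195), np.int64(68)), (238, np.int64(19), np.int64(191), np.int64(68)), (241, np.int64(20), np.int64(202), np.int64(67)), (244, np.int64(19), np.int64(188), np.int64(68)), (247, np.int64(20), np.int64(24), np.int64(63)), (250, np.int64(50), np.int64(9), np.int64(87))]
350 [(196, np.int64(19), np.int64(29), np.int64(147)), (199, np.int64(19), np.int64(27), np.int64(149)), (202
[... 1101 characters left out ...]
, (211, np.int64(20), np.int64(206), np.int64(78)), (214, np.int64(20), np.int64(201), np.int64(156)), (217, np.int64(20), np.int64(202), np.int64(48)), (220, np.int64(20), np.int64(203), np.int64(49)), (223, np.int64(18), np.int64(203), np.int64(113)), (226, np.int64(3), np.int64(233), np.int64(106)), (229, np.int64(20), np.int64(198), np.int64(67)), (232, np.int64(19), np.int64(207), np.int64(69)), (235, np.int64(19), np.int64(203), np.int64(68)), (238, np.int64(21), np.int64(203), np.int64(68)), (241, np.int64(19), np.int64(206), np.int64(68)), (244, np.int64(15), np.int64(16), np.int64(65)), (247, np.int64(75), np.int64(13), np.int64(40)), (250, np.int64(60), np.int64(12), np.int64(85))]
```

The collar shows in rows 210–244 of the scene view; for a seated collar I predicted rows 208–244. I hand the job in.

```bash
python3 -c "
from bench import job_done; print(job_done())"
```

```text
the job is handed in; nothing more can be done
None
```

I handed the job in at about 28 s of the 72 s allowed; no verdict came back. By my measurements the wheel is on the hub's flange, hub and wheel are home on the spindle seat, and the collar is on the hub and released. I never moved toward the soles, bottle or carton, but I didn't re-measure them at the end.

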